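# Take the punch cassette off its storage peg and load it in the press rack

## Robot

A 7-joint arm with a two-finger parallel gripper is mounted at the origin on the work surface. World frame = base frame: x ahead of the robot, y to its left, z up, the work surface at z = 0. Lengths are in m, angles in rad, forces in N, time in s.
With the tool pointing down it reaches from about 0.425 to 0.875 m from the base axis. Payload 8.4 kg.
Tool frame: the origin (TCP) lies midway between the tips of the shut fingers; the grasp point (between the pads) lies manip.grasp_offset behind it (manip.grasp_offset is the distance from the TCP to the grasp point, in m); z points along the fingers, y is the line along which they close (so a half turn about z gives the same grasp; the last joint's range is limited). The gripper opens to 85 mm and grips with 20 to 120 N. Pads are 22 mm wide; open, the fingers measure 114 mm over their backs; the gripper's body (76 mm by 85 mm) begins 54 mm behind the grasp point. The pads swing forward as they close: fully open they stand 13 mm farther back than shut.
Start: joints at [1.028, 0.333, 0.04, 1.465, -0.013, 1.343, -0.059], TCP at [0.279, -0.587, 0.231] pointing down, gripper open.
Joint ranges: [-2.58, 2.58], [-0.38, 2.09], [-1.3, 1.39], [0.25, 2.4], [-1.5, 4.64], [0.08, 2.09], [-2.65, 2.65]. Speed limits (rad/s): [2.22, 2.22, 2.79, 2.79, 3.14, 3.14, 3.14].

## Interface

Orientations are given as a 3x3 rotation matrix whose columns are the frame's x, y, z axes.
In Python, from station import manip gives the robot as it stands.
- The arm moves only by the tool apply_moves, never from a script. Its argument "rows" is one flat list of numbers, 7 for each row, row after row: the turn, a rotation vector about the tool's x, y, z in degrees, then the shift along the tool's x, y, z in mm, then the finger opening in mm, from 0 to 85.4. In form: [wx, wy, wz, tx, ty, tz, fingers, wx, wy, wz, tx, ty, tz, fingers, ...]. A call has 1 to 5 rows; each row shifts and turns the commanded pose from where the row before left it, along the tool's axes as they then stand; what a row does not reach is not made up. A row lasts 1/8 s, in which the tool goes at most 62.5 mm and 10.7 degrees, less where a joint would pass 70% of its speed; a pose out of reach is approached as far as the arm can. A call with a gripper value outside its range is refused whole. The fingers move at their own pace and stop on an object; the grip force is fixed at half the most. Time passes only in rows, so rows that do not move let the fingers close. It gives the time, the measured TCP pose, the force, the opening and the grip force at its end, in the units of the state.
- manip.observe(): the state, without advancing time (a new reading comes with each control period).
- manip.grab_frame(name): name is "scene" or "top"; returns the picture (384x512x3 uint8, red, green, blue); there is no depth.
- manip.get_calibration(name): a dict with "camera_matrix" (3x3 intrinsics, pixels), "k1" (the pictures are not rectified: a ray, as slopes to the right and down, at radius r is drawn at 1 + k1 r^2 times it, then the intrinsics apply), "R" (3x3) and "t" (3): a world point X has camera coordinates R X + t. Camera axes: x right, y down, z forward; pixel columns grow to the right and rows downward; lengths in m; the calibration is good to about 2 mm. A picture is of the moment at which its call begins. get_calibration takes no time and is no camera call.
- manip.finish_job(): hands the job in; it is judged then, once.
The state is a dict: "time_s": time; "q": joint angles; "joint_vel": joint speeds; "joint_efforts": joint torques, N m; "tcp_pos": TCP position; "orientation": TCP orientation; "contact_force": force on the tool from outside, world axes, zero at the start; "torque": the same for the moment, N m; "finger_gap": finger opening in m; "gripper_force": force on a finger pad.
Only numpy, scipy, OpenCV 4.12 (cv2) and the standard library are available. Lean on these libraries where they do the work, as an engineer would, in place of code of your own. Each camera call takes 0.05 s, during which the arm holds its last target. There are 200 camera calls.

## Task

Take the blue punch cassette off the storage peg by its orange top end: lift it enough to clear the peg's upturned tip, but not so far that the hole's lower edge forces the peg up, and slide it off with a light hand, feeling for the peg because its slope is different every time. Then stand the cassette upright in the slot of the green rack, foot fully down on the slot's floor, and let go. Never force the peg, and leave the jar, the tin and the brush where they are.

Things in the scene. Friction and masses are not known exactly. Their poses are not given: they have to be found in the camera images.
- cassette: Punch cassette, 139 mm tall, about 0.16 kg, hanging upright on the peg. Origin: centre of its foot; z up, x through its thickness, y across. Foot block blue, 16 (x) x 56 (y) mm, to z = 60 mm, brass disc on each face; then aluminium plate 4 mm thick, 44 mm wide, to z = 105, with the hole; on top the orange pick end. The foot starts about 140 mm above the table. May face either way in the rack.
- cassette_hole (a point): Centre of the cassette's hole, 85.5 mm above its foot. The hole is rectangular, 16 mm wide (y) and 19 mm high (z = 76 to 95 mm above the foot), through the 4 mm plate along x. At the start its upper edge rests on the peg, within 4 mm (x) of straight above the stand's origin.
- cassette_grip (a point): Centre of the orange pick end, 122 mm above the foot: a block 12 (x) x 44 (y) mm from z = 105 to 139 mm. Grasp it from above, fingers in front and behind (closing along x), fingertips no lower than 104 mm above the foot to stay clear of the peg.
- stand: Fixed storage stand. Origin on the table straight below where the cassette hangs. Green base 12 mm thick, x = -90 to +100, y = -55 to +55 mm. Post with black clamp on top (x = +50 to +82, y = -18 to +18 mm, top 243 mm above the table). Its steel peg points along the stand's -x, out of the clamp. More than 10 N between cassette and stand (peg included) bends the peg and fails the job.
- stand_peg (a point): Point of the peg's axis 232 mm above the stand's origin, where the cassette hangs; stand's axes. Peg 6 mm thick; from here the shank runs straight 75 mm outward (-x), then turns up square: the tip, 6 mm thick, rises 10 mm above the shank's top. Unreported slope, new each start: from 0.10 rad falling to 0.25 rad rising outward, pivoting here. Yields 1 mm per 8 N up or down, rigid endways.
- rack: Fixed green rack, base 100 (x) x 130 (y) x 12 mm, one slot open at the top. Origin: centre of its underside. Slot inside 23 (x) x 66 (y) mm, walls' top 52 mm above the table; a flared steel lip up to about 61 mm on the two long sides guides the foot in. The cassette's thickness goes along the rack's x.
- rack_floor (a point): Centre of the slot's floor, 12 mm above the table; axes as the rack's.
- jar: Bystander: jar with a white cap, 52 mm across, 75 mm tall; origin at the centre of its underside.
- tin: Bystander: steel tin, 60 mm across, 45 mm tall; origin at the centre of its underside.
- brush: Bystander: brush with a wooden handle lying flat on the bench, about 200 mm long, off to the right of the robot.

How it is judged:
By the outcome, as a careful person would: the job done as asked, in the order asked, and still so for the second after the job is handed in, with the robot touching nothing.
It also fails if it takes over 61 s, if anything falls off the work surface, if the arm or the gripper's body presses on something with over 40 N, if the wrist force passes 120 N, or if a joint passes its speed limit or range.

## Working session

There is one attempt and no reset: what is moved stays moved. The work goes in short steps, Python scripts to look and compute and a tool call to move; the robot and the scene stay as the last step left them, time stands still between calls to the robot, and variables do not carry over. Pictures are saved under pics/ and viewed, at most 10 in all, crops included, and the job is handed in when it is done.

Besides the shell and the picture viewer there is one more tool, called after ">>>" by a JSON object that holds its "method" and its "body". apply_moves: Moves the arm, as the interface text tells. Its arguments: {"type":"object","properties":{"rows":{"type":"array"}},"required":["rows"]}

```bash
mkdir -p pics
python3 - <<'E'
from station import manip
import cv2, numpy as np
for n in ("scene","top"):
    f=manip.grab_frame(n); cv2.imwrite(f"pics/{n}0.png",cv2.resize(f[:,:,::-1],(800,600),interpolation=cv2.INTER_CUBIC))
    c=manip.get_calibration(n); print(n,c)
s=manip.observe()
for k,v in s.items(): print(k,np.round(v,3).tolist())
print(manip.grasp_offset)
E
```

```text
scene {'camera_matrix': array([[381.75009442,   0.        , 254.83038081],
       [  0.        , 381.75009442, 196.01394754],
       [  0.        ,   0.        ,   1.        ]]), 'k1': -0.044459445423580095, 'R': array([[-0.7138608 ,  0.70028382, -0.00230907],
       [ 0.60489846,  0.61495805, -0.50588976],
       [-0.35284643, -0.36253162, -0.86259505]]), 't': array([ 0.48113963, -0.21071964,  1.17144696])}
top {'camera_matrix': array([[465.76726547,   0.        , 257.51653782],
       [  0.        , 465.76726547, 183.71399995],
       [  0.        ,   0.        ,   1.        ]]), 'k1': 0.0023976817082503816, 'R': array([[-0.01655531, -0.99976829, -0.01375856],
       [-0.99546056,  0.01777072, -0.09350122],
       [ 0.09372406,  0.01214816, -0.99552409]]), 't': array([-0.07341722,  0.5865471 ,  1.41645326])}
time_s 0.1
q [1.028, 0.334, 0.04, 1.466, -0.013, 1.343, -0.058]
joint_vel [-0.0, -0.001, -0.002, -0.002, -0.001, 0.001, 0.0]
joint_efforts [0.004, -66.001, 1.37, -40.648, 0.017, 0.009, 0.0]
tcp_pos [0.279, -0.587, 0.231]
orientation [[0.903, 0.429, -0.001], [0.429, -0.903, 0.001], [-0.0, -0.001, -1.0]]
contact_force [0.063, -0.156, 0.007]
torque [-0.037, -0.049, -0.05]
gripper_force 0.0
finger_gap 0.085
0.0187
```

View pics/scene0.png

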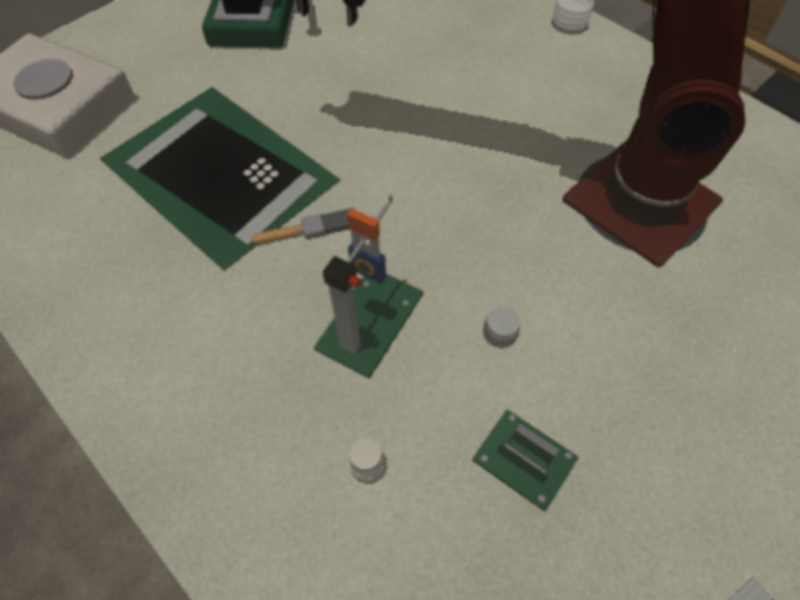

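View pics/top0.png

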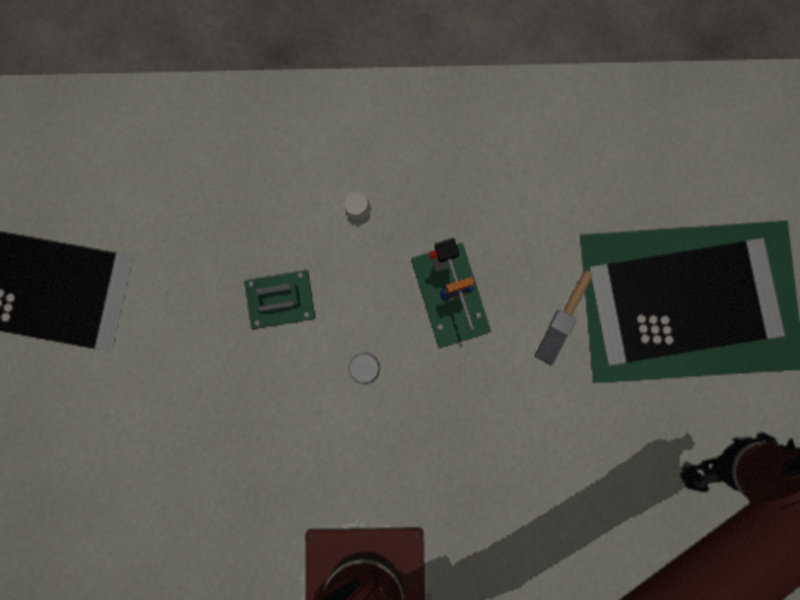

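The scene view shows the stand (cassette orange end at about (364,222), peg tip (390,198)) and the rack at (525,458). The top view shows the stand at (450,295), the rack at (280,299), the jar at (357,207) and the tin at (364,367). Next, enlarged crops.

Run:
```python
from station import manip
import cv2, numpy as np
a=manip.grab_frame("top")[:,:,::-1]; b=manip.grab_frame("scene")[:,:,::-1]
# left: stand, right: rack, 8x each: crops 50x75 px
def up(f,x,y,w,h,k): return cv2.convertScaleAbs(cv2.resize(f[y:y+h,x:x+w],None,fx=k,fy=k,interpolation=cv2.INTER_CUBIC),alpha=1.5)
cv2.imwrite("pics/topc.png",np.hstack([up(a,260,148,50,75,8),up(a,155,160,50,75,8)]))
cv2.imwrite("pics/scenec.png",np.hstack([up(b,195,115,80,130,4.6),up(b,295,255,80,130,4.6)]))
```

```text
Traceback (most recent call last):
ValueError: all the input array dimensions except for the concatenation axis must match exactly, but along dimension 0, the array at index 0 has size 598 and the array at index 1 has size 593
```

View pics/topc.png

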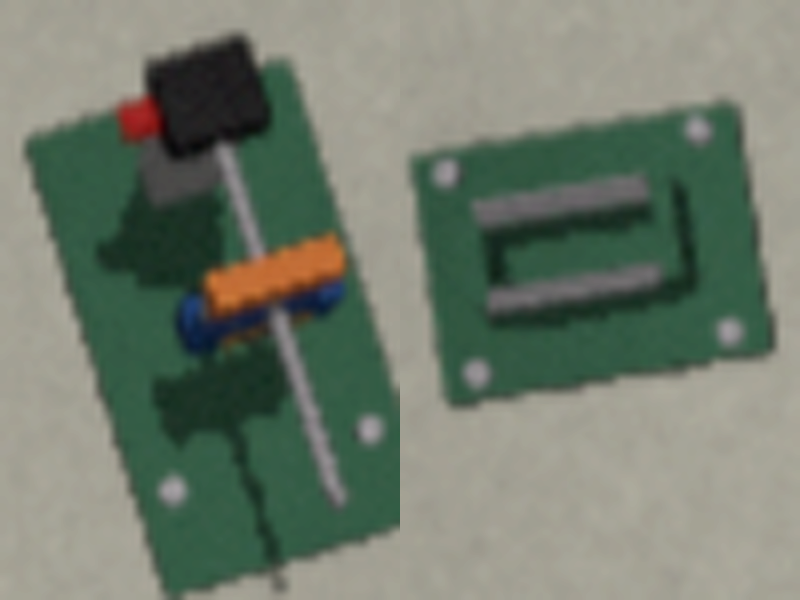

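Top crop: orange end corners (205,275), (335,235), (346,270), (215,312). Stand base corners (28,142), (290,62), (168,598). Peg tip about (338,500). Rack base corners (412,158), (740,102), (774,352), (450,406).

```bash
cat > h.py <<'E'
from station import manip
import cv2, numpy as np
def cam(n):
    c=manip.get_calibration(n); return c["camera_matrix"],np.array([c["k1"],0,0,0.]),c["R"],c["t"]
def ray(n,uv):
    K,D,R,t=cam(n); p=np.asarray(uv,float).reshape(-1,1,2)
    # model: distorted = x(1+k1 r^2) with r undistorted -> OpenCV
    x=cv2.undistortPoints(p,K,D)[:,0]; d=np.c_[x,np.ones(len(x))]@R
    return -R.T@t,d
def atz(n,uv,z):
    o,d=ray(n,uv); return o+d*((z-o[2])/d[:,2])[:,None]
def proj(n,X):
    K,D,R,t=cam(n); return cv2.projectPoints(np.asarray(X,float).reshape(-1,1,3),cv2.Rodrigues(R)[0],t,K,D)[0][:,0]
def crop(uv,x,y,k): return (np.asarray(uv,float)+.5)/k-.5+[x,y]
E
python3 - <<'E'
from h import *
np.set_printoptions(precision=4,suppress=True)
T=lambda uv,z:atz("top",crop(uv,260,148,8),z)
R=lambda uv,z:atz("top",crop(np.array(uv)-[400,0],155,160,8),z)
o=T([(205,275),(335,235),(346,270),(215,312)],.279); print("orange",o,o.mean(0)); 
e=o[1]+o[2]-o[0]-o[3]; print("yaw of width",np.degrees(np.arctan2(e[1],e[0])),np.linalg.norm(e)/2)
b=T([(28,142),(290,62),(168,598)],.012); print("base",b,[np.linalg.norm(b[i]-b[0]) for i in(1,2)])
d=b[0]-b[2]; print("stand x yaw",np.degrees(np.arctan2(d[1],d[0])))
d/=np.linalg.norm(d); l=np.array([-d[1],d[0],0]); print("stand origin",(b[1]+b[2])/2-.005*d)
print("peg",T([(222,150),(338,500)],.232))
r=R([(412,158),(740,102),(774,352),(450,406)],.012); print("rack",r,r.mean(0),[np.linalg.norm(r[i]-r[i-1]) for i in range(4)])
d=r[0]+r[1]-r[2]-r[3]; print("rack x yaw",np.degrees(np.arctan2(d[1],d[0])))
l=R([(472,205),(648,183),(662,275),(490,305)],.061);print("lip",l,l.mean(0))
b=manip.grab_frame("scene")[:,:,::-1]
def up(f,x,y,w,h,k): return cv2.convertScaleAbs(cv2.resize(f[y:y+h,x:x+w],None,fx=k,fy=k,interpolation=cv2.INTER_CUBIC),alpha=1.3)
cv2.imwrite("pics/scenec.png",np.hstack([up(b,200,120,66,100,6),up(b,305,255,66,100,6)]))
E
```

```text
orange [[ 0.5648 -0.1573  0.279 ]
 [ 0.5769 -0.1991  0.279 ]
 [ 0.5656 -0.2023  0.279 ]
 [ 0.5529 -0.1602  0.279 ]] [ 0.565  -0.1797  0.279 ]
yaw of width -73.52057504550588 0.043718865831517906
base [[ 0.6444 -0.1017  0.012 ]
 [ 0.6742 -0.2053  0.012 ]
 [ 0.465  -0.1529  0.012 ]] [np.float64(0.10776269110585962), np.float64(0.1865525594699618)]
stand x yaw 15.92020340263404
stand origin [ 0.5648 -0.1804  0.012 ]
peg [[ 0.611  -0.1661  0.232 ]
 [ 0.494  -0.2017  0.232 ]]
rack [[0.6062 0.2353 0.012 ]
 [0.626  0.1062 0.012 ]
 [0.5275 0.0933 0.012 ]
 [0.5086 0.2201 0.012 ]] [0.5671 0.1637 0.012 ] [np.float64(0.0988062967659788), np.float64(0.13068893424292866), np.float64(0.09936479364936408), np.float64(0.12819226351970867)]
rack x yaw 8.158782304532652
lip [[0.5826 0.2011 0.061 ]
 [0.5898 0.1342 0.061 ]
 [0.5547 0.129  0.061 ]
 [0.5445 0.1942 0.061 ]] [0.5679 0.1646 0.061 ]
```

View pics/scenec.png

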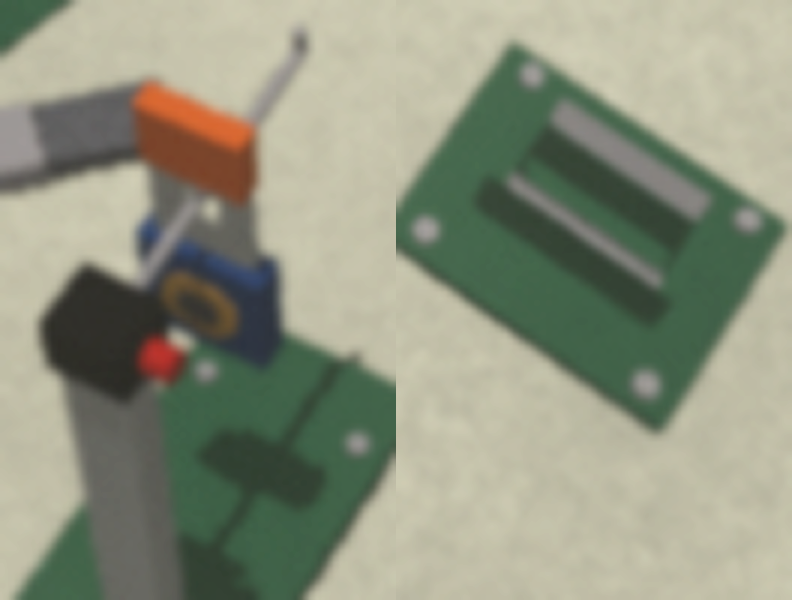

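Scene crop: peg tip top at about (300,32), orange end's near top edge from (135,100) to (255,130), rack base corners (514,42), (786,228), (658,432). I'll fit the peg slope and check the stand and rack in this second view.

Run:
```python
from h import *
np.set_printoptions(precision=4,suppress=True)
y=np.radians(16.2); ex=np.array([np.cos(y),np.sin(y),0]); ez=np.array([0,0,1.])
O=np.array([.565,-.180,.232])
def tocrop(p,x,yy,k): return (p-[x,yy]+.5)*k-.5
for s in (-.1,0,.1,.15,.2,.25):
    d=-ex*np.cos(s)+ez*np.sin(s); n=ex*np.sin(s)+ez*np.cos(s)
    P=[O+.075*d+.013*n,O+.078*d-.003*n, O-.05*d]
    print(s,tocrop(proj("scene",P),200,120,6).tolist(),tocrop(proj("top",P),260,148,8).tolist())
# cassette orange check: 3 visible corners in scene
ey=np.array([-ex[1],ex[0],0])
C=np.array([.565,-.180,0]); 
P=[C+ex*a*.006+ey*b*.022+ez*z for a,b,z in((1,1,.279),(1,-1,.279),(-1,1,.279),(-1,-1,.279),(1,1,.245),(1,-1,.245))]
print(tocrop(proj("scene",P),200,120,6))
print("rack",atz("scene",crop(np.array([(514,42),(786,228),(658,432)])-[396,0],305,255,6),.012))
```

```text
-0.1 [[300.902083710209, 44.18361010499953], [303.2682059255331, 69.58805263002387], [124.95108868370079, 283.30561460943085]] [[337.77384637617115, 505.1378123445527], [335.0988664841607, 510.8726572465073], [222.58826199421128, 142.81844803996637]]
0 [[299.4072443880178, 32.55741568181057], [303.90131669080256, 55.13260756436182], [125.69703602389382, 291.8215879022973]] [[338.78568907663157, 501.6043773295562], [337.6158611562869, 512.0607799287625], [221.61191742948813, 144.09562968288833]]
0.1 [[296.8943181550579, 22.318707870002214], [303.52460189405184, 41.79312895920296], [127.17455209873287, 299.24359288371136]] [[339.0757911321234, 495.83418356833], [339.4517018342699, 510.9916906938254], [221.09278235279817, 146.77810816707142]]
0.15 [[295.25514887040407, 17.760913934020067], [302.9509773388005, 35.587191696480545], [128.1793569339477, 302.52453963659093]] [[338.9448581746037, 492.1159347533908], [340.1039781566378, 509.5997634804121], [221.00473509886433, 148.6334370316008]]
0.2 [[293.36152370916614, 13.598621464210936], [302.117928126686, 29.714254205123922], [129.35619074405503, 305.51009209205233]] [[338.62807848671264, 487.8485505986919], [340.57451174994185, 507.6333458428078], [221.03051916775166, 150.8230794521462]]
0.25 [[291.2147417427171, 9.847010833032385], [301.0241546068151, 24.191844776591722], [130.7005275322516, 308.1948974931394]] [[338.12471282094884, 483.0388827915847], [340.86036307640416, 505.0921984190161], [221.16941629089706, 153.33982440055252]]
[[236.723  148.0757]
 [128.3648  99.423 ]
 [254.3173 124.1462]
 [146.4287  76.1522]
 [240.3144 207.2647]
 [135.6976 159.486 ]]
rack [[0.5282 0.0962 0.012 ]
 [0.5109 0.2228 0.012 ]
 [0.6085 0.2365 0.012 ]]
```

>>> {"method": "apply_moves", "body": {"rows": [0,0,-10,0,0,-30,50,0,0,-10,0,0,-30,50,0,0,-10,0,0,-30,50,0,0,-10,0,0,-30,50,0,0,-10,0,0,0,50]}}

```text
time_s: 0.88
tcp_pos: [0.2794, -0.5878, 0.3543]
orientation: [[0.246, 0.969, 0.002], [0.969, -0.246, -0.004], [-0.003, 0.003, -1.0]]
contact_force: [-0.2, -0.6, -0.6]
finger_gap: 0.0496
gripper_force: 0.0
```

>>> {"method": "apply_moves", "body": {"rows": [0,0,-10,0,0,0,50,0,0,-10,0,0,0,50,0,0,-10.5,0,0,0,50,0,0,0,0,0,0,50,0,0,0,0,0,0,50]}}

```text
time_s: 1.5
tcp_pos: [0.279, -0.5871, 0.3512]
orientation: [[-0.27, 0.963, -0.0], [0.963, 0.27, 0.0], [0.0, -0.0, -1.0]]
contact_force: [0.1, 0.8, 0.7]
finger_gap: 0.0497
gripper_force: 0.0
```

```bash
cat >> h.py <<'E'
def state(): 
    s=manip.observe(); R=s["orientation"]; print("t %.2f"%s["time_s"],"tcp",np.round(s["tcp_pos"],4),"yaw(y) %.2f"%np.degrees(np.arctan2(R[1,1],R[0,1])),"z",np.round(R[:,2],4),"F",np.round(s["contact_force"],2),"M",np.round(s["torque"],2),"gap %.4f"%s["finger_gap"],"gf %.1f"%s["gripper_force"]); return s
def go(p,yaw):
    s=state(); R=s["orientation"]
    print("tool shift mm",np.round(1e3*R.T@(np.array(p)-s["tcp_pos"]),2),"turn z",round(-(yaw-np.degrees(np.arctan2(R[1,1],R[0,1]))),2), "tilt err deg",np.round(np.degrees(R.T@np.cross(R[:,2],[0,0,-1])),2))
E
python3 -c "
from h import *
go([.565,-.180,.35],16.3)"
```

```text
t 1.50 tcp [ 0.279  -0.5871  0.3512] yaw(y) 15.68 z [-1.e-04  1.e-04 -1.e+00] F [0.13 0.78 0.67] M [-0.03 -0.02  0.  ] gap 0.0497 gf 0.0
tool shift mm [314.61 385.4    1.24] turn z -0.62 tilt err deg [-0.   -0.01 -0.  ]
```

>>> {"method": "apply_moves", "body": {"rows": [0,0,0,32,39,0,50,0,0,0,32,39,0,50,0,0,0,32,39,0,50,0,0,0,32,39,0,50,0,0,0,32,39,0,50]}}

```text
time_s: 2.12
tcp_pos: [0.4234, -0.3782, 0.3515]
orientation: [[-0.271, 0.963, 0.0], [0.963, 0.271, -0.0], [-0.0, 0.0, -1.0]]
contact_force: [1.0, -0.4, 1.2]
finger_gap: 0.05
gripper_force: 0.0
```

>>> {"method": "apply_moves", "body": {"rows": [0,0,0,32,39,0,50,0,0,0,32,39,0,50,0,0,0,32,39,0,50,0,0,0,32,39,0,50,0,0,-0.6,0,0,0,50]}}

```text
time_s: 2.75
tcp_pos: [0.5396, -0.2089, 0.3513]
orientation: [[-0.289, 0.957, 0.001], [0.957, 0.289, 0.002], [0.002, 0.001, -1.0]]
contact_force: [-0.2, -0.9, -0.2]
finger_gap: 0.0501
gripper_force: 0.0
```

```bash
python3 -c "
from h import *
go([.565,-.180,.35],16.3)"
```

```text
t 2.75 tcp [ 0.5396 -0.2089  0.3513] yaw(y) 16.80 z [ 7.0e-04  1.8e-03 -1.0e+00] F [-0.17 -0.93 -0.18] M [-0.04  0.03  0.02] gap 0.0501 gf 0.0
tool shift mm [20.31 32.65  1.38] turn z 0.5 tilt err deg [ 0.07 -0.09  0.  ]
```

>>> {"method": "apply_moves", "body": {"rows": [0,0,0,20.3,32.6,0,50,0,0,0,0,0,20,50,0,0,0,0,0,20,50,0,0,0,0,0,0,50]}}

```text
time_s: 3.25
tcp_pos: [0.562, -0.1858, 0.3099]
orientation: [[-0.282, 0.96, -0.003], [0.96, 0.282, 0.0], [0.001, -0.003, -1.0]]
contact_force: [-0.9, 0.0, 0.4]
finger_gap: 0.0502
gripper_force: 0.0
```

Run:
```python
from h import *
go([.565,-.180,.247],16.3)
a=manip.grab_frame("top")[:,:,::-1]; b=manip.grab_frame("scene")[:,:,::-1]
def up(f,x,y,w,h,k): return cv2.convertScaleAbs(cv2.resize(f[y:y+h,x:x+w],None,fx=k,fy=k,interpolation=cv2.INTER_CUBIC),alpha=1.5)
cv2.imwrite("pics/appr.png",np.hstack([up(a,260,148,50,75,8),up(b,207,105,50,75,8)]))
```

```text
t 3.25 tcp [ 0.562  -0.1858  0.3099] yaw(y) 16.36 z [-2.9e-03  5.0e-04 -1.0e+00] F [-0.88  0.    0.4 ] M [ 0.01 -0.01  0.03] gap 0.0502 gf 0.0
tool shift mm [ 4.67  4.73 62.89] turn z 0.06 tilt err deg [-0.15 -0.07  0.  ]
```

View pics/appr.png

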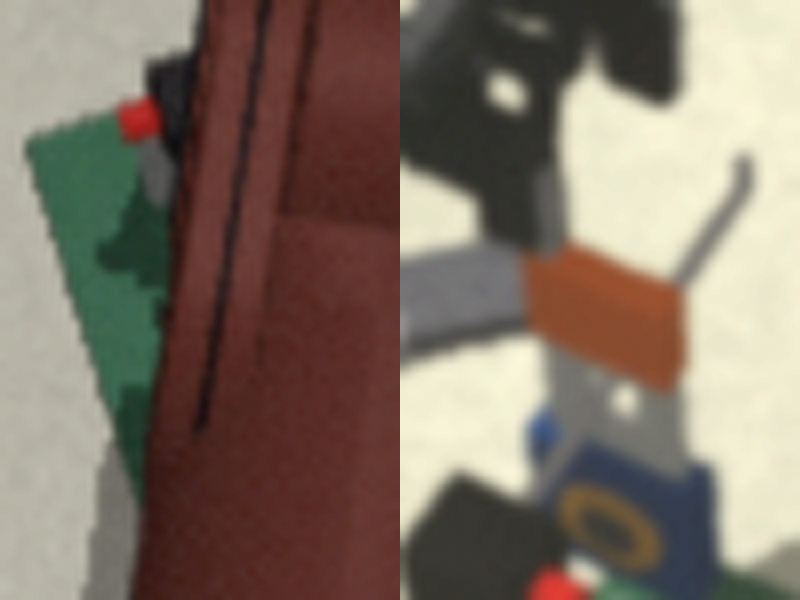

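The view shows the finger just above the orange end (right-panel orange spans (525,250)–(685,390)); the cassette is undisturbed and the peg tip is at (743,160). Now I correct and descend.

>>> {"method": "apply_moves", "body": {"rows": [0,0,0,4.7,4.7,0,50,0,0,0,0,0,0,50,0,0,0,0,0,0,50]}}

```text
time_s: 3.72
tcp_pos: [0.5664, -0.1791, 0.3116]
orientation: [[-0.285, 0.959, 0.0], [0.959, 0.285, -0.0], [-0.0, 0.0, -1.0]]
contact_force: [-0.6, -0.0, -0.4]
finger_gap: 0.0499
gripper_force: 0.0
```

```bash
python3 -c "
from h import *
go([.565,-.180,.247],16.3)"
```

```text
t 3.73 tcp [ 0.5664 -0.1791  0.3116] yaw(y) 16.53 z [ 4.e-04 -1.e-04 -1.e+00] F [-0.64 -0.02 -0.43] M [-0.01 -0.01 -0.02] gap 0.0499 gf 0.0
tool shift mm [-0.47 -1.58 64.65] turn z 0.23 tilt err deg [0.02 0.01 0.  ]
```

>>> {"method": "apply_moves", "body": {"rows": [0,0,0.2,-0.5,-1.5,20,50,0,0,0,0,0,20,50,0,0,0,0,0,15,50,0,0,0,0,0,8.5,50,0,0,0,0,0,0,50]}}

```text
time_s: 4.35
tcp_pos: [0.5648, -0.1801, 0.2475]
orientation: [[-0.281, 0.96, -0.001], [0.96, 0.281, 0.0], [0.0, -0.001, -1.0]]
contact_force: [-0.5, -0.2, 0.4]
finger_gap: 0.0502
gripper_force: 0.0
```

>>> {"method": "apply_moves", "body": {"rows": [0,0,0,0,0,0,40,0,0,0,0,0,0,30,0,0,0,0,0,0,24,0,0,0,0,0,0,20,0,0,0,0,0,0,17]}}

```text
time_s: 4.97
tcp_pos: [0.5649, -0.1801, 0.2479]
orientation: [[-0.281, 0.96, 0.0], [0.96, 0.281, -0.0], [-0.0, 0.0, -1.0]]
contact_force: [0.4, 0.8, -0.3]
finger_gap: 0.0169
gripper_force: 0.0
```

Run:
```python
from h import *
go([.565,-.180,.247],16.3)
b=manip.grab_frame("scene")[:,:,::-1]
cv2.imwrite("pics/pre.png",cv2.convertScaleAbs(cv2.resize(b[105:180,200:280],None,fx=8,fy=8,interpolation=cv2.INTER_CUBIC),alpha=1.5))
```

```text
t 4.97 tcp [ 0.5649 -0.1801  0.2479] yaw(y) 16.33 z [ 0. -0. -1.] F [ 0.44  0.76 -0.25] M [0.01 0.04 0.02] gap 0.0169 gf 0.0
tool shift mm [0.07 0.09 0.87] turn z 0.03 tilt err deg [ 0.  0. -0.]
```

View pics/pre.png

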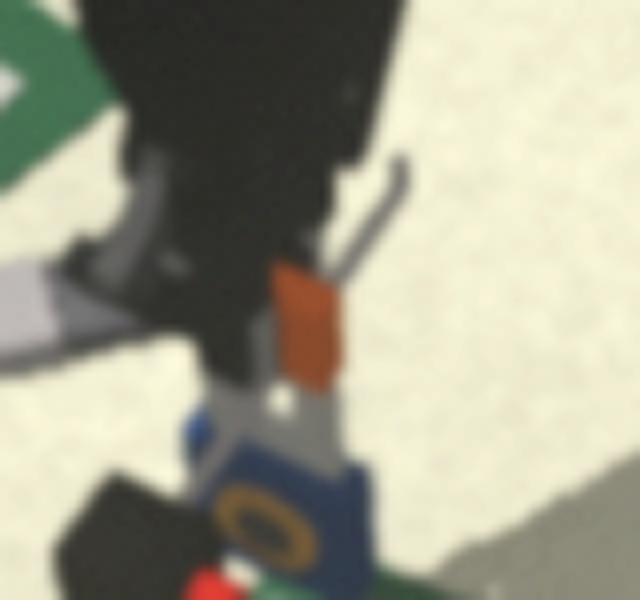

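The finger sits beside the orange end, with its tip (about (235,385)) near the block's lower edge and clear of the peg. Closing now.

>>> {"method": "apply_moves", "body": {"rows": [0,0,0,0,0,0,14,0,0,0,0,0,0,12.5,0,0,0,0,0,0,11,0,0,0,0,0,0,8,0,0,0,0,0,0,5]}}

```text
time_s: 5.65
tcp_pos: [0.565, -0.1801, 0.2478]
orientation: [[-0.281, 0.96, 0.0], [0.96, 0.281, 0.0], [0.0, 0.0, -1.0]]
contact_force: [-0.3, 1.0, 0.5]
finger_gap: 0.0111
gripper_force: 59.4
```

>>> {"method": "apply_moves", "body": {"rows": [0,0,0,0,0,0,5,0,0,0,0,0,0,5,0,0,0,0,0,0,5]}}

```text
time_s: 6.02
tcp_pos: [0.565, -0.1801, 0.2479]
orientation: [[-0.281, 0.96, 0.0], [0.96, 0.281, 0.0], [-0.0, 0.0, -1.0]]
contact_force: [0.6, -0.1, 0.6]
finger_gap: 0.011
gripper_force: 59.5
```

```bash
python3 -c "
from h import *
go([.565,-.180,.247],16.3)"
```

```text
t 6.03 tcp [ 0.565  -0.1801  0.2479] yaw(y) 16.33 z [ 1.e-04  0.e+00 -1.e+00] F [ 0.58 -0.11  0.64] M [ 0.07 -0.09 -0.01] gap 0.0110 gf 59.5
tool shift mm [0.04 0.05 0.86] turn z 0.03 tilt err deg [ 0.01  0.   -0.  ]
```

```bash
cat >> h.py <<'E'
EX=np.array([np.cos(np.radians(16.33)),np.sin(np.radians(16.33)),0]); P0=np.array([.565,-.1801,.2479])
def feel(n=8):
    S=[]
    for i in range(n):
        manip.grab_frame("scene"); s=manip.observe(); S.append(np.r_[s["tcp_pos"],s["contact_force"],s["torque"]])
    S=np.array(S); m=S.mean(0); d=m[:3]-P0; ey=np.array([-EX[1],EX[0],0])
    print("t %.2f"%s["time_s"],"rel out/lat/up mm",np.round(1e3*np.array([-d@EX,d@ey,d[2]]),2),"Fout/lat/up",np.round([-m[3:6]@EX,m[3:6]@ey,m[5]],2),"M",np.round(m[6:],3),"sdF",np.round(S[:,3:6].std(0),2))
E
python3 -c "
from h import *
feel()"
```

```text
t 6.42 rel out/lat/up mm [ 0.05  0.04 -0.06] Fout/lat/up [-0.01  0.14  0.44] M [ 0.032 -0.033 -0.012] sdF [0.52 0.39 0.37]
```

>>> {"method": "apply_moves", "body": {"rows": [0,0,0,0,0,-2,5,0,0,0,0,0,-2,5,0,0,0,0,0,-2,5,0,0,0,0,0,0,5]}}

```text
time_s: 6.92
tcp_pos: [0.565, -0.1801, 0.254]
orientation: [[-0.281, 0.96, 0.0], [0.96, 0.281, -0.0], [-0.0, 0.0, -1.0]]
contact_force: [-0.3, -0.0, -1.3]
finger_gap: 0.0114
gripper_force: 59.5
```

```bash
python3 -c "
from h import *
feel()"
```

```text
t 7.33 rel out/lat/up mm [0.1  0.05 5.86] Fout/lat/up [-0.17  0.03 -1.29] M [-0.005 -0.003 -0.001] sdF [0.21 0.4  0.51]
```

>>> {"method": "apply_moves", "body": {"rows": [0,0,0,0,-5,-0.3,5,0,0,0,0,-5,-0.3,5,0,0,0,0,-5,-0.3,5,0,0,0,0,-5,0,5,0,0,0,0,0,0,5]}}

```text
time_s: 7.95
tcp_pos: [0.5453, -0.186, 0.2548]
orientation: [[-0.281, 0.96, -0.0], [0.96, 0.281, -0.0], [-0.0, -0.0, -1.0]]
contact_force: [-0.2, 0.5, -0.9]
finger_gap: 0.0115
gripper_force: 59.4
```

```bash
python3 -c "
from h import *
feel()"
```

```text
t 8.35 rel out/lat/up mm [19.99  0.08  6.81] Fout/lat/up [ 0.08 -0.03 -1.07] M [-0.     0.015  0.005] sdF [0.3  0.4  0.47]
```

>>> {"method": "apply_moves", "body": {"rows": [0,0,0,0,0,1,5,0,0,0,0,0,1,5,0,0,0,0,0,0.6,5,0,0,0,0,0,0,5]}}

```text
time_s: 8.85
tcp_pos: [0.5457, -0.1857, 0.252]
orientation: [[-0.281, 0.96, -0.0], [0.96, 0.281, 0.0], [0.0, -0.0, -1.0]]
contact_force: [-0.0, 0.3, -0.7]
finger_gap: 0.0111
gripper_force: 59.4
```

```bash
python3 -c "
from h import *
feel()"
```

```text
t 9.25 rel out/lat/up mm [20.06  0.03  4.25] Fout/lat/up [-0.14 -0.05 -1.38] M [-0.002 -0.023 -0.022] sdF [0.39 0.81 0.47]
```

>>> {"method": "apply_moves", "body": {"rows": [0,0,0,0,0,0.8,5,0,0,0,0,0,0,5]}}

```text
time_s: 9.5
tcp_pos: [0.5457, -0.1857, 0.2512]
orientation: [[-0.281, 0.96, -0.0], [0.96, 0.281, 0.0], [0.0, -0.0, -1.0]]
contact_force: [0.1, -0.0, -1.8]
finger_gap: 0.0108
gripper_force: 59.4
```

>>> {"method": "apply_moves", "body": {"rows": [0,0,0,0,0,0.6,5,0,0,0,0,0,0,5]}}

```text
time_s: 9.75
tcp_pos: [0.5457, -0.1857, 0.2507]
orientation: [[-0.281, 0.96, -0.0], [0.96, 0.281, 0.0], [0.0, -0.0, -1.0]]
contact_force: [0.0, 0.1, -1.0]
finger_gap: 0.0113
gripper_force: 59.4
```

```bash
python3 -c "
from h import *
feel(6)"
```

```text
t 10.05 rel out/lat/up mm [20.07  0.03  2.83] Fout/lat/up [-0.02 -0.01 -1.24] M [-0.01   0.002 -0.002] sdF [0.54 0.41 0.45]
```

Not touching at 2.8 mm, so the slope is below about 0.14. Lowering further.

>>> {"method": "apply_moves", "body": {"rows": [0,0,0,0,0,0.6,5,0,0,0,0,0,0,5,0,0,0,0,0,0.4,5,0,0,0,0,0,0,5]}}

```text
time_s: 10.55
tcp_pos: [0.5457, -0.1857, 0.2497]
orientation: [[-0.281, 0.96, -0.0], [0.96, 0.281, 0.0], [0.0, -0.0, -1.0]]
contact_force: [-0.2, 0.6, -1.2]
finger_gap: 0.0111
gripper_force: 59.4
```

```bash
python3 -c "
from h import *
feel(6)"
```

```text
t 10.85 rel out/lat/up mm [20.08  0.03  1.82] Fout/lat/up [ 0.23 -0.33 -1.51] M [ 0.007 -0.007 -0.011] sdF [0.41 0.39 0.56]
```

>>> {"method": "apply_moves", "body": {"rows": [0,0,0,0,0,0.4,5,0,0,0,0,0,0,5]}}

```text
time_s: 11.1
tcp_pos: [0.5458, -0.1857, 0.2494]
orientation: [[-0.281, 0.96, 0.0], [0.96, 0.281, 0.0], [-0.0, 0.0, -1.0]]
contact_force: [0.6, -0.1, -0.8]
finger_gap: 0.0111
gripper_force: 59.4
```

```bash
python3 -c "
from h import *
feel(6)"
```

```text
t 11.40 rel out/lat/up mm [2.005e+01 2.000e-02 1.490e+00] Fout/lat/up [ 0.61 -0.11 -0.54] M [ 0.022  0.032 -0.007] sdF [0.44 0.38 0.28]
```

>>> {"method": "apply_moves", "body": {"rows": [0,0,0,0,0,0.3,5,0,0,0,0,0,0,5]}}

```text
time_s: 11.65
tcp_pos: [0.5458, -0.1857, 0.2491]
orientation: [[-0.281, 0.96, 0.0], [0.96, 0.281, -0.0], [-0.0, 0.0, -1.0]]
contact_force: [-1.1, 1.0, 0.3]
finger_gap: 0.0109
gripper_force: 59.5
```

```bash
python3 -c "
from h import *
feel(6)"
```

```text
t 11.95 rel out/lat/up mm [2.004e+01 1.000e-02 1.210e+00] Fout/lat/up [0.54 0.28 1.28] M [ 0.006  0.095 -0.012] sdF [0.34 0.57 0.28]
```

>>> {"method": "apply_moves", "body": {"rows": [0,0,0,0,0,-3,5,0,0,0,0,0,-3,5,0,0,0,0,-6,-0.4,5,0,0,0,0,-6,-0.4,5,0,0,0,0,-6,-0.4,5]}}

```text
time_s: 12.58
tcp_pos: [0.5279, -0.191, 0.2562]
orientation: [[-0.281, 0.96, -0.0], [0.96, 0.281, -0.0], [0.0, -0.0, -1.0]]
contact_force: [-0.2, -0.1, -0.4]
finger_gap: 0.0109
gripper_force: 59.4
```

>>> {"method": "apply_moves", "body": {"rows": [0,0,0,0,-6,-0.4,5,0,0,0,0,-6,-0.4,5,0,0,0,0,-5,-0.4,5,0,0,0,0,0,0,5]}}

```text
time_s: 13.08
tcp_pos: [0.5119, -0.1958, 0.2576]
orientation: [[-0.281, 0.96, 0.0], [0.96, 0.281, -0.0], [-0.0, 0.0, -1.0]]
contact_force: [0.1, -0.5, -1.1]
finger_gap: 0.0111
gripper_force: 59.4
```

>>> {"method": "apply_moves", "body": {"rows": [0,0,0,0,0,1.5,5,0,0,0,0,0,1.5,5,0,0,0,0,0,1,5,0,0,0,0,0,0,5]}}

```text
time_s: 13.58
tcp_pos: [0.5121, -0.1955, 0.2532]
orientation: [[-0.281, 0.96, -0.0], [0.96, 0.281, 0.0], [0.0, -0.0, -1.0]]
contact_force: [-0.4, -0.6, -1.0]
finger_gap: 0.0112
gripper_force: 59.4
```

```bash
python3 -c "
from h import *
feel(6)"
```

```text
t 13.88 rel out/lat/up mm [5.503e+01 5.000e-02 5.530e+00] Fout/lat/up [ 0.05  0.15 -1.27] M [-0.011  0.026 -0.003] sdF [0.54 0.38 0.5 ]
```

>>> {"method": "apply_moves", "body": {"rows": [0,0,0,0,0,0.6,5,0,0,0,0,0,0,5,0,0,0,0,0,0.4,5,0,0,0,0,0,0,5]}}

```text
time_s: 14.38
tcp_pos: [0.5121, -0.1956, 0.2524]
orientation: [[-0.281, 0.96, -0.0], [0.96, 0.281, 0.0], [0.0, -0.0, -1.0]]
contact_force: [-0.0, 0.1, -2.3]
finger_gap: 0.0113
gripper_force: 59.4
```

```bash
python3 -c "
from h import *
feel(6)"
```

```text
t 14.68 rel out/lat/up mm [5.507e+01 4.000e-02 4.510e+00] Fout/lat/up [ 0.16 -0.19 -1.27] M [ 0.017 -0.021 -0.013] sdF [0.76 0.26 0.18]
```

>>> {"method": "apply_moves", "body": {"rows": [0,0,0,0,0,0.4,5,0,0,0,0,0,0,5]}}

```text
time_s: 14.92
tcp_pos: [0.5121, -0.1956, 0.252]
orientation: [[-0.281, 0.96, -0.0], [0.96, 0.281, 0.0], [0.0, -0.0, -1.0]]
contact_force: [0.2, 0.0, -0.7]
finger_gap: 0.0111
gripper_force: 59.4
```

```bash
python3 -c "
from h import *
feel(6)"
```

```text
t 15.22 rel out/lat/up mm [5.506e+01 4.000e-02 4.130e+00] Fout/lat/up [-0.01 -0.08 -1.16] M [0.004 0.005 0.007] sdF [0.45 0.49 0.36]
```

>>> {"method": "apply_moves", "body": {"rows": [0,0,0,0,0,0.4,5,0,0,0,0,0,0,5]}}

```text
time_s: 15.48
tcp_pos: [0.5122, -0.1956, 0.2517]
orientation: [[-0.281, 0.96, 0.0], [0.96, 0.281, -0.0], [-0.0, 0.0, -1.0]]
contact_force: [-1.0, -0.4, -0.2]
finger_gap: 0.0111
gripper_force: 59.4
```

```bash
python3 -c "
from h import *
feel(6)"
```

```text
t 15.78 rel out/lat/up mm [5.505e+01 2.000e-02 3.800e+00] Fout/lat/up [ 0.28 -0.02 -0.27] M [0.007 0.033 0.005] sdF [0.52 0.4  0.5 ]
```

>>> {"method": "apply_moves", "body": {"rows": [0,0,0,0,0,0.3,5,0,0,0,0,0,0,5]}}

```text
time_s: 16.02
tcp_pos: [0.5122, -0.1956, 0.2514]
orientation: [[-0.281, 0.96, 0.0], [0.96, 0.281, -0.0], [-0.0, 0.0, -1.0]]
contact_force: [0.1, -0.1, 1.4]
finger_gap: 0.0112
gripper_force: 59.6
```

```bash
python3 -c "
from h import *
feel(6)"
```

```text
t 16.32 rel out/lat/up mm [5.503e+01 2.000e-02 3.520e+00] Fout/lat/up [0.09 0.25 0.72] M [ 0.004  0.102 -0.013] sdF [0.48 0.35 0.4 ]
```

>>> {"method": "apply_moves", "body": {"rows": [0,0,0,0,0,-3,5,0,0,0,0,0,-3,5,0,0,0,0,0,-3,5,0,0,0,0,0,-2.5,5,0,0,0,0,0,0,5]}}

```text
time_s: 16.95
tcp_pos: [0.5122, -0.1955, 0.2631]
orientation: [[-0.281, 0.96, 0.0], [0.96, 0.281, -0.0], [-0.0, 0.0, -1.0]]
contact_force: [0.7, 0.4, -0.9]
finger_gap: 0.0109
gripper_force: 59.6
```

```bash
python3 -c "
from h import *
feel(6)"
```

```text
t 17.25 rel out/lat/up mm [55.11  0.06 14.85] Fout/lat/up [-0.03 -0.36 -1.4 ] M [-0.009  0.002  0.021] sdF [0.43 0.58 0.25]
```

>>> {"method": "apply_moves", "body": {"rows": [0,0,0,0,-3,-0.2,5,0,0,0,0,-3,-0.2,5,0,0,0,0,-3,-0.2,5,0,0,0,0,-3,-0.2,5,0,0,0,0,0,-0.2,5]}}

```text
time_s: 17.88
tcp_pos: [0.5004, -0.1991, 0.2639]
orientation: [[-0.281, 0.96, 0.0], [0.96, 0.281, -0.0], [-0.0, -0.0, -1.0]]
contact_force: [0.7, 0.5, -2.0]
finger_gap: 0.0111
gripper_force: 59.4
```

```bash
python3 -c "
from h import *
feel(6)"
```

```text
t 18.18 rel out/lat/up mm [6.701e+01 5.000e-02 1.596e+01] Fout/lat/up [ 0.15  0.06 -1.53] M [0.024 0.017 0.009] sdF [0.42 0.55 0.26]
```

>>> {"method": "apply_moves", "body": {"rows": [0,0,0,0,-1,-0.1,5,0,0,0,0,-1,-0.1,5,0,0,0,0,-1,0,5,0,0,0,0,0,0,5]}}

```text
time_s: 18.68
tcp_pos: [0.4976, -0.1998, 0.264]
orientation: [[-0.281, 0.96, -0.0], [0.96, 0.281, 0.0], [0.0, -0.0, -1.0]]
contact_force: [-0.4, 0.5, -0.9]
finger_gap: 0.0112
gripper_force: 59.4
```

>>> {"method": "apply_moves", "body": {"rows": [0,0,0,0,-0.8,-0.1,5,0,0,0,0,-0.8,-0.1,5,0,0,0,0,0,0,5]}}

```text
time_s: 19.05
tcp_pos: [0.4962, -0.2002, 0.2643]
orientation: [[-0.281, 0.96, 0.0], [0.96, 0.281, -0.0], [-0.0, 0.0, -1.0]]
contact_force: [-1.0, 0.4, -1.6]
finger_gap: 0.0113
gripper_force: 59.4
```

```bash
python3 -c "
from h import *
feel(6)"
```

```text
t 19.35 rel out/lat/up mm [7.166e+01 4.000e-02 1.633e+01] Fout/lat/up [-0.19  0.01 -1.46] M [ 0.014  0.014 -0.006] sdF [0.37 0.27 0.51]
```

>>> {"method": "apply_moves", "body": {"rows": [0,0,0,0,-1,-0.1,5,0,0,0,0,-1,0,5,0,0,0,0,0,0,5]}}

```text
time_s: 19.73
tcp_pos: [0.4942, -0.2008, 0.2643]
orientation: [[-0.281, 0.96, -0.0], [0.96, 0.281, -0.0], [-0.0, -0.0, -1.0]]
contact_force: [-0.2, 0.4, -1.1]
finger_gap: 0.0113
gripper_force: 59.4
```

>>> {"method": "apply_moves", "body": {"rows": [0,0,0,0,-1,-0.1,5,0,0,0,0,-1,-0.1,5,0,0,0,0,0,0,5]}}

```text
time_s: 20.1
tcp_pos: [0.4923, -0.2014, 0.2645]
orientation: [[-0.281, 0.96, -0.0], [0.96, 0.281, -0.0], [-0.0, -0.0, -1.0]]
contact_force: [0.6, 0.7, -1.7]
finger_gap: 0.011
gripper_force: 59.4
```

```bash
python3 -c "
from h import *
feel(6)"
```

```text
t 20.40 rel out/lat/up mm [7.567e+01 4.000e-02 1.661e+01] Fout/lat/up [-0.16 -0.07 -0.93] M [ 0.007 -0.     0.009] sdF [0.37 0.39 0.56]
```

>>> {"method": "apply_moves", "body": {"rows": [0,0,0,0,-1,-0.1,5,0,0,0,0,-1,-0.1,5,0,0,0,0,-1,0,5,0,0,0,0,0,0,5]}}

```text
time_s: 20.9
tcp_pos: [0.4894, -0.2023, 0.2647]
orientation: [[-0.281, 0.96, 0.0], [0.96, 0.281, -0.0], [-0.0, 0.0, -1.0]]
contact_force: [0.2, 0.3, -1.1]
finger_gap: 0.0111
gripper_force: 59.4
```

```bash
python3 -c "
from h import *
feel(6)"
```

```text
t 21.20 rel out/lat/up mm [7.866e+01 3.000e-02 1.683e+01] Fout/lat/up [-0.01  0.27 -1.3 ] M [ 0.008 -0.005  0.007] sdF [0.25 0.49 0.46]
```

>>> {"method": "apply_moves", "body": {"rows": [0,0,0,0,-1,-0.1,5,0,0,0,0,-1,-0.1,5,0,0,0,0,-1,0,5,0,0,0,0,0,0,5]}}

```text
time_s: 21.7
tcp_pos: [0.4865, -0.2031, 0.2649]
orientation: [[-0.281, 0.96, -0.0], [0.96, 0.281, -0.0], [0.0, -0.0, -1.0]]
contact_force: [-0.1, -0.0, -1.0]
finger_gap: 0.0113
gripper_force: 59.4
```

```bash
python3 -c "
from h import *
feel(6)"
```

```text
t 22.00 rel out/lat/up mm [8.167e+01 5.000e-02 1.702e+01] Fout/lat/up [-0.09  0.3  -1.38] M [ 0.013  0.007 -0.017] sdF [0.31 0.13 0.4 ]
```

>>> {"method": "apply_moves", "body": {"rows": [0,0,0,0,-1.5,-0.1,5,0,0,0,0,-1.5,-0.1,5,0,0,0,0,-1.5,0,5,0,0,0,0,-3,0,5,0,0,0,0,-5,0,5]}}

```text
time_s: 22.62
tcp_pos: [0.4744, -0.2066, 0.2651]
orientation: [[-0.281, 0.96, -0.0], [0.96, 0.281, 0.0], [0.0, -0.0, -1.0]]
contact_force: [0.6, -0.7, -0.7]
finger_gap: 0.0108
gripper_force: 59.4
```

>>> {"method": "apply_moves", "body": {"rows": [0,0,0,0,-8,0,5,0,0,0,0,-8,-3,5,0,0,0,0,0,-8,5,0,0,0,0,0,-8,5,0,0,0,0,0,0,5]}}

```text
time_s: 23.25
tcp_pos: [0.4599, -0.211, 0.2851]
orientation: [[-0.281, 0.96, 0.001], [0.96, 0.281, -0.001], [-0.001, 0.001, -1.0]]
contact_force: [-0.3, -0.2, -1.3]
finger_gap: 0.0113
gripper_force: 59.5
```

Run:
```python
from h import *
b=manip.grab_frame("scene")[:,:,::-1]
cv2.imwrite("pics/off.png",cv2.convertScaleAbs(cv2.resize(b[85:185,200:333],None,fx=6,fy=6,interpolation=cv2.INTER_CUBIC),alpha=1.5))
go([.5677,.165,.30],8)
```

```text
t 23.30 tcp [ 0.4597 -0.211   0.2846] yaw(y) 16.34 z [ 8.e-04 -3.e-04 -1.e+00] F [-0.58 -1.05 -1.98] M [0.02 0.   0.02] gap 0.0114 gf 59.5
tool shift mm [330.37 209.48 -15.45] turn z 8.34 tilt err deg [ 0.04  0.03 -0.  ]
```

View pics/off.png

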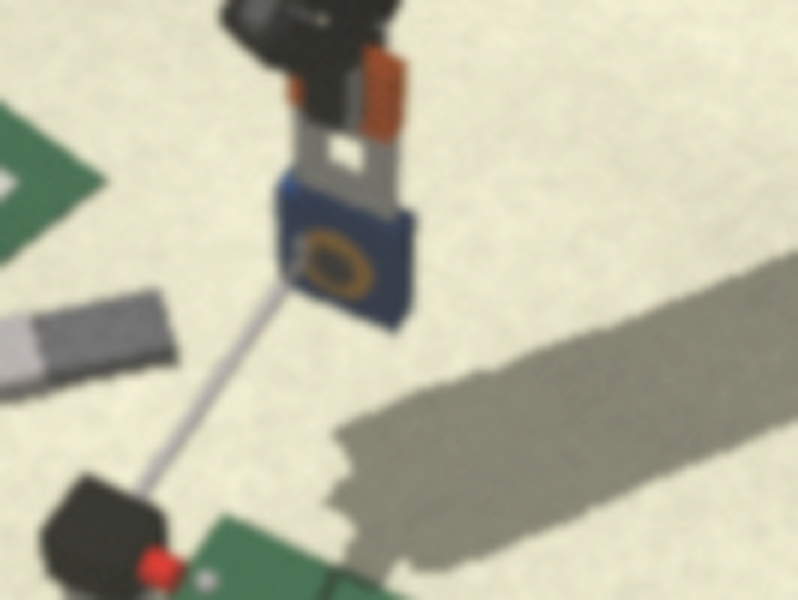

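The cassette is off the peg: it hangs upright at (345,230) with its hole empty at (345,152). Carrying it to the rack.

>>> {"method": "apply_moves", "body": {"rows": [0,0,0,15,10,0,5,0,0,0,30,19,0,5,0,0,0,35,22,0,5,0,0,0,35,22,0,5,0,0,0,35,22,0,5]}}

```text
time_s: 23.92
tcp_pos: [0.5084, -0.0374, 0.284]
orientation: [[-0.282, 0.959, -0.0], [0.959, 0.282, 0.0], [0.0, -0.0, -1.0]]
contact_force: [0.6, -0.9, -1.5]
finger_gap: 0.0108
gripper_force: 59.4
```

>>> {"method": "apply_moves", "body": {"rows": [0,0,0,35,22,0,5,0,0,0,35,22,0,5,0,0,0,35,22,0,5,0,0,0,35,22,0,5,0,0,0,25,16,0,5]}}

```text
time_s: 24.55
tcp_pos: [0.5611, 0.1509, 0.2839]
orientation: [[-0.284, 0.959, -0.001], [0.959, 0.284, 0.001], [0.001, -0.0, -1.0]]
contact_force: [0.1, -0.0, -2.0]
finger_gap: 0.0112
gripper_force: 59.4
```

>>> {"method": "apply_moves", "body": {"rows": [0,0,4.2,10,7,0,5,0,0,4.2,0,0,0,5,0,0,0,0,0,0,5,0,0,0,0,0,0,5]}}

```text
time_s: 25.05
tcp_pos: [0.5653, 0.1593, 0.284]
orientation: [[-0.14, 0.99, -0.0], [0.99, 0.14, 0.0], [0.0, -0.0, -1.0]]
contact_force: [0.9, 0.3, -1.7]
finger_gap: 0.011
gripper_force: 59.4
```

```bash
python3 -c "
from h import *
go([.5677,.165,.285],8.1)"
```

```text
t 25.05 tcp [0.5653 0.1593 0.284 ] yaw(y) 8.04 z [-3.e-04  1.e-04 -1.e+00] F [ 0.94  0.32 -1.75] M [ 0.01 -0.03 -0.03] gap 0.0110 gf 59.4
tool shift mm [ 5.31  3.21 -0.98] turn z -0.06 tilt err deg [-0.02 -0.01  0.  ]
```

>>> {"method": "apply_moves", "body": {"rows": [0,0,0,5.3,3.2,0,5,0,0,0,0,0,30,5,0,0,0,0,0,30,5,0,0,0,0,0,30,5,0,0,0,0,0,8,5]}}

```text
time_s: 25.68
tcp_pos: [0.5672, 0.1643, 0.1844]
orientation: [[-0.138, 0.99, -0.003], [0.99, 0.138, -0.0], [-0.0, -0.003, -1.0]]
contact_force: [-0.5, -0.3, -1.1]
finger_gap: 0.0114
gripper_force: 59.3
```

>>> {"method": "apply_moves", "body": {"rows": [0,0,0,0,0,0,5,0,0,0,0,0,0,5]}}

```text
time_s: 25.92
tcp_pos: [0.5688, 0.1649, 0.1876]
orientation: [[-0.138, 0.99, 0.002], [0.99, 0.138, 0.001], [0.0, 0.002, -1.0]]
contact_force: [0.7, 0.8, -1.0]
finger_gap: 0.011
gripper_force: 59.4
```

Run:
```python
from h import *
go([.5677,.165,.120],8.1)
b=manip.grab_frame("scene")[:,:,::-1]
cv2.imwrite("pics/rack.png",cv2.convertScaleAbs(cv2.resize(b[225:325,290:390],None,fx=6,fy=6,interpolation=cv2.INTER_CUBIC),alpha=1.5))
s=manip.observe(); p=s["tcp_pos"]; R=s["orientation"]
P=[p+R@np.array([a*.028,c*.008,.1079]) for a,c in((1,1),(1,-1),(-1,1),(-1,-1))]
print((proj("scene",P)-[290,225]+.5)*6-.5)
```

```text
t 25.93 tcp [0.5688 0.1649 0.1876] yaw(y) 7.93 z [ 1.9e-03  6.0e-04 -1.0e+00] F [ 0.69  0.8  -0.99] M [-0.01 -0.02  0.04] gap 0.0110 gf 59.4
tool shift mm [ 0.23 -1.16 67.56] turn z -0.17 tilt err deg [ 0.11 -0.02  0.  ]
[[360.69968956 417.44041615]
 [382.98407931 383.25005441]
 [230.74476656 327.28776709]
 [253.58146134 294.39523345]]
```

View pics/rack.png

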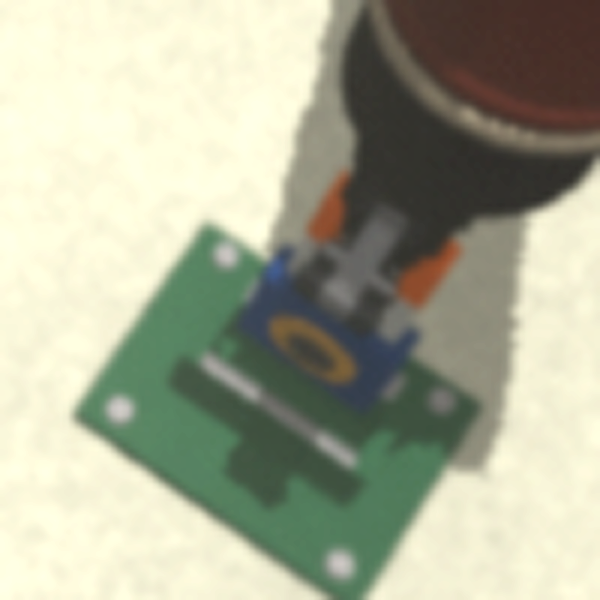

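The foot's near bottom edge runs from (240,325) to (372,412), roughly over the slot. The near lip runs from (203,360) to (352,465). I'll check more points against predictions before lowering.

Run:
```python
from h import *
np.set_printoptions(precision=1,suppress=True)
s=manip.observe(); p=s["tcp_pos"]; R=s["orientation"]
f=lambda P:(proj("scene",P)-[290,225]+.5)*6-.5
for nm,z,w,h in(("foot",0,.028,.008),("bluetop",.06,.028,.008),("orange bottom",.105,.022,.006)):
    print(nm,f([p+R@np.array([a*w,c*h,.1079-z]) for a,c in((1,1),(1,-1),(-1,1),(-1,-1))]).tolist())
a=np.radians(8.1); Q=np.array([[np.cos(a),-np.sin(a),0],[np.sin(a),np.cos(a),0],[0,0,1]])
O=np.array([.5677,.165,0])
print("base",f([O+Q@np.array(v) for v in((.05,.065,.012),(.05,-.065,.012),(-.05,-.065,.012),(-.05,.065,.012))]).tolist())
print("near lip outer/inner",f([O+Q@np.array(v) for v in((.0185,.033,.061),(.0185,-.033,.061),(.0115,.033,.052),(.0115,-.033,.052))]).tolist())
b=manip.grab_frame("scene")
c=b[225:325,290:390].astype(int)
m=((c[:,:,2]>c[:,:,0]+15)&(c[:,:,2]>c[:,:,1]+5)).astype(np.uint8)
ys,xs=np.nonzero(m); hull=cv2.convexHull(np.c_[xs,ys].astype(np.int32)); ap=cv2.approxPolyDP(hull,1.5,True)[:,0]
print("blue hull",((ap+.5)*6-.5).tolist(),m.sum())
```

```text
foot [[360.6996895587697, 417.4404161498512], [382.9840793123003, 383.2500544142805], [230.74476656145146, 327.2877670870006], [253.58146133899254, 294.39523344952795]]
bluetop [[398.3416701042888, 367.56330211609156], [421.76337209821725, 331.49523409756205], [259.1655792832263, 272.51556624751163], [283.23250081312096, 237.90997799056538]]
orange bottom [[417.0461629731268, 310.0328556685471], [435.36489784730975, 281.96155351470475], [301.63050062520506, 232.36200769011486], [320.3797131838768, 205.23752931943682]]
base [[352.6387637011841, 610.9015893042495], [68.59187272639883, 406.94916601025625], [204.60014782572182, 216.38171749161347], [481.78963826738345, 403.8358774974007]]
near lip outer/inner [[349.6931578282456, 459.9148200234283], [198.95543504003774, 354.86115597399237], [354.22826146569525, 451.4557231786514], [205.21802693109146, 347.85182123713344]]
blue hull [[410.5, 338.5], [356.5, 398.5], [248.5, 326.5], [266.5, 266.5], [284.5, 254.5]] 114
```

>>> {"method": "apply_moves", "body": {"rows": [0,0,0,0.6,0.4,6,5,0,0,0,0,0,6,5,0,0,0,0,0,5,5,0,0,0,0,0,5,5,0,0,0,0,0,0,5]}}

```text
time_s: 26.65
tcp_pos: [0.5681, 0.165, 0.1636]
orientation: [[-0.138, 0.99, -0.001], [0.99, 0.138, -0.0], [0.0, -0.001, -1.0]]
contact_force: [-0.6, -0.6, -2.1]
finger_gap: 0.0111
gripper_force: 59.4
```

```bash
python3 -c "
from h import *
go([.5692,.1655,.120],8.1)"
```

```text
t 26.65 tcp [0.5681 0.165  0.1636] yaw(y) 7.93 z [-9.e-04 -1.e-04 -1.e+00] F [-0.56 -0.59 -2.11] M [-0.01  0.02 -0.02] gap 0.0111 gf 59.4
tool shift mm [ 0.34  1.21 43.59] turn z -0.17 tilt err deg [-0.05 -0.   -0.  ]
```

>>> {"method": "apply_moves", "body": {"rows": [0,0,0,0.3,0.6,4,5,0,0,0,0,0,4,5,0,0,0,0,0,4,5,0,0,0,0,0,0,5]}}

```text
time_s: 27.15
tcp_pos: [0.5687, 0.1654, 0.1517]
orientation: [[-0.138, 0.99, -0.001], [0.99, 0.138, -0.0], [-0.0, -0.001, -1.0]]
contact_force: [0.3, -0.1, -1.0]
finger_gap: 0.0113
gripper_force: 59.4
```

>>> {"method": "apply_moves", "body": {"rows": [0,0,0,0,0,5,5,0,0,0,0,0,5,5,0,0,0,0,0,5,5,0,0,0,0,0,5,5,0,0,0,0,0,0,5]}}

```text
time_s: 27.78
tcp_pos: [0.5686, 0.1654, 0.1316]
orientation: [[-0.138, 0.99, -0.001], [0.99, 0.138, -0.0], [0.0, -0.001, -1.0]]
contact_force: [-1.0, -0.7, -1.5]
finger_gap: 0.0112
gripper_force: 59.4
```

```bash
python3 -c "
from h import *
feel(4); go([.5692,.1655,.120],8.1)"
```

```text
t 27.98 rel out/lat/up mm [-100.96  330.58 -115.71] Fout/lat/up [ 0.17  0.2  -0.54] M [-0.002 -0.     0.002] sdF [0.22 0.26 0.22]
t 27.98 tcp [0.5691 0.1656 0.1324] yaw(y) 7.93 z [ 4.e-04  1.e-04 -1.e+00] F [ 0.14  0.44 -0.76] M [-0.    0.04 -0.03] gap 0.0112 gf 59.4
tool shift mm [-0.08  0.13 12.37] turn z -0.17 tilt err deg [ 0.02 -0.    0.  ]
```

In the slot without contact (no side force). Now gently down to the floor.

>>> {"method": "apply_moves", "body": {"rows": [0,0,0,0,0,4,5,0,0,0,0,0,4,5,0,0,0,0,0,2,5,0,0,0,0,0,0,5]}}

```text
time_s: 28.48
tcp_pos: [0.5688, 0.1655, 0.1219]
orientation: [[-0.138, 0.99, -0.0], [0.99, 0.138, -0.0], [0.0, -0.0, -1.0]]
contact_force: [-0.1, -0.3, -1.7]
finger_gap: 0.0111
gripper_force: 59.4
```

>>> {"method": "apply_moves", "body": {"rows": [0,0,0,0,0,1,5,0,0,0,0,0,1,5,0,0,0,0,0,0,5]}}

```text
time_s: 28.85
tcp_pos: [0.569, 0.1655, 0.1203]
orientation: [[-0.138, 0.99, 0.0], [0.99, 0.138, 0.0], [0.0, 0.0, -1.0]]
contact_force: [0.5, 0.1, 0.1]
finger_gap: 0.0109
gripper_force: 59.6
```

```bash
python3 -c "
from h import *
feel(4); go([.5692,.1655,.120],8.1)"
```

```text
t 29.05 rel out/lat/up mm [-101.06  330.54 -127.6 ] Fout/lat/up [-0.23 -0.05  0.1 ] M [-0.007 -0.035 -0.005] sdF [0.34 0.41 0.75]
t 29.05 tcp [0.569  0.1655 0.1203] yaw(y) 7.92 z [ 3.e-04  1.e-04 -1.e+00] F [-0.    0.46  1.35] M [-0.02 -0.05 -0.06] gap 0.0113 gf 59.7
tool shift mm [-0.03  0.15  0.29] turn z -0.18 tilt err deg [ 0.02 -0.   -0.  ]
```

Floor reached at the expected height, with the weight now off the gripper. Press a touch, release and retreat.

>>> {"method": "apply_moves", "body": {"rows": [0,0,0,0,0,0.3,5,0,0,0,0,0,0,13,0,0,0,0,0,0,18,0,0,0,0,0,0,30,0,0,0,0,0,0,40]}}

```text
time_s: 29.68
tcp_pos: [0.5689, 0.1655, 0.1198]
orientation: [[-0.138, 0.99, -0.0], [0.99, 0.138, 0.0], [0.0, -0.0, -1.0]]
contact_force: [0.1, -0.4, -0.2]
finger_gap: 0.0396
gripper_force: 0.0
```

>>> {"method": "apply_moves", "body": {"rows": [0,0,0,0,0,0,40,0,0,0,0,0,-10,40,0,0,0,0,0,-25,40,0,0,0,0,0,-40,40,0,0,0,0,0,-40,40]}}

```text
time_s: 30.3
tcp_pos: [0.5688, 0.1656, 0.2367]
orientation: [[-0.138, 0.99, 0.0], [0.99, 0.138, 0.0], [0.0, 0.0, -1.0]]
contact_force: [-0.2, 0.3, 0.3]
finger_gap: 0.0401
gripper_force: 0.0
```

>>> {"method": "apply_moves", "body": {"rows": [0,0,0,0,-30,-15,40,0,0,0,0,-30,0,40,0,0,0,-40,-10,0,40,0,0,0,-40,0,0,40,0,0,0,0,0,0,40]}}

```text
time_s: 30.92
tcp_pos: [0.5111, 0.073, 0.2505]
orientation: [[-0.132, 0.991, 0.001], [0.991, 0.132, -0.001], [-0.001, 0.001, -1.0]]
contact_force: [-0.1, 0.1, -0.3]
finger_gap: 0.0401
gripper_force: 0.0
```

Run:
```python
from h import *
state()
b=manip.grab_frame("scene")[:,:,::-1]
cv2.imwrite("pics/end.png",cv2.convertScaleAbs(cv2.resize(b[130:340,170:400],None,fx=2.8,fy=2.8,interpolation=cv2.INTER_CUBIC),alpha=1.5))
a=np.radians(7.9); Q=np.array([[np.cos(a),-np.sin(a),0],[np.sin(a),np.cos(a),0],[0,0,1]])
P=[np.array([.569,.1655,.012])+Q@np.array([x,y,.139]) for x in(.006,-.006) for y in(.022,-.022)]
print((proj("scene",P)-[170,130]+.5)*2.8)
```

```text
t 30.93 tcp [0.5111 0.073  0.2505] yaw(y) 7.61 z [ 8.0e-04 -1.3e-03 -1.0e+00] F [-0.12  0.06 -0.25] M [ 0.04 -0.07 -0.07] gap 0.0401 gf 0.0
[[520.49999546 426.83356538]
 [468.79402322 391.64014708]
 [528.81754933 414.11880985]
 [477.29299262 379.33675286]]
```

View pics/end.png

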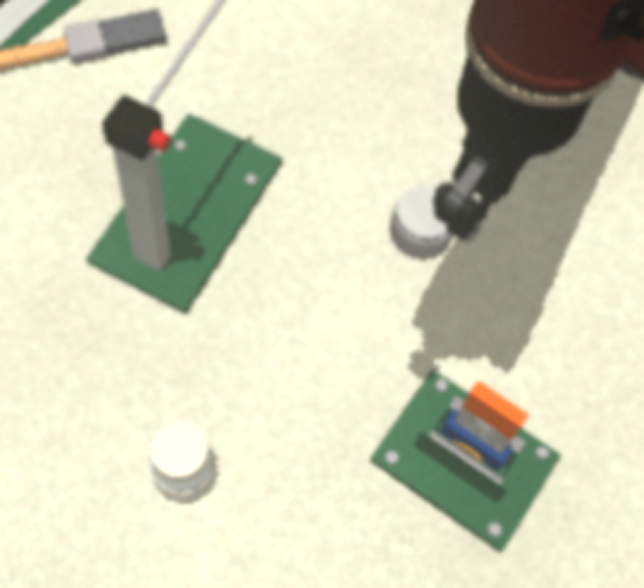

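The cassette stands upright in the slot: its orange top at (470–525, 385–435) is where I predicted. The gripper is clear, and the jar, tin and brush have not moved.

```bash
python3 -c "
from station import manip
print(manip.finish_job())"
```

```text
the job is handed in; nothing more can be done
None
```

The cassette came off the peg with no sign of forcing it, now stands upright on the rack slot's floor, and is released; I handed the job in at about 31 s, but no verdict was returned.

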